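# Find the free bay of the used-glass chest

### The arm

A 6-joint arm with a two-finger parallel gripper is mounted at the origin on the work surface. World frame = base frame: x ahead of the robot, y to its left, z up, the work surface at z = 0. Lengths are in m, angles in rad, forces in N, time in s.
With the tool pointing down it reaches from about 0.25 to 0.775 m from the base axis. Payload 4 kg.
Tool frame: the origin (TCP) lies midway between the tips of the shut fingers; the grasp point (between the pads) lies 19 mm behind it; y points along the fingers, x is the direction in which the jaws open and shut, and the axes are right-handed (so a half turn about y gives the same grasp; the last joint's range is limited). The gripper opens to 94 mm and grips with 3 to 60 N. Pads are 16 mm wide; open, the fingers measure 119 mm over their backs; the gripper's body (75 mm by 177 mm) begins 78 mm behind the grasp point.
Start: joints at [1.041, 0.087, 1.371, -0, 1.684, -0.103], TCP at [0.228, 0.501, 0.206] pointing down, gripper open.
Joint ranges: [-3.1, 3.1], [-0.76, 2.03], [0.27, 2.55], [-1.08, 4.22], [0.17, 2.65], [-2.57, 2.57]. Speed limits (rad/s): [2.79, 2.79, 3.14, 3.14, 3.14, 3.14].

### API

Orientations are given as [roll, pitch, yaw] about the fixed x, y, z axes, in that order (R = Rz(yaw) Ry(pitch) Rx(roll)).
In Python, from bench import robot, snapshot, camera_info, ticket gives the robot as it stands.
- The arm moves only by the shell command python3 -m creep 'ROWS'. ROWS is JSON, a list of rows, each an object with "slide": the shift along the tool's x, y, z in mm, a list of three; "roll": the turn about the tool's y in degrees; "grip": the closure, from 0 (fully open) to 1 (shut). In form: [{"slide": [x, y, z], "roll": roll, "grip": grip}, ...]. A call has 1 to 20 rows; each row is the pose to reach, as a shift and turn from the pose commanded when the call began, along the tool's axes at that moment; what a row does not reach only later rows make up. A row lasts 1/12 s, in which the tool goes at most 41.7 mm and 7.16 degrees, less where a joint would pass 70% of its speed; a pose out of reach is approached as far as the arm can. A call with a gripper value outside its range is refused whole. The fingers move at their own pace and stop on an object; the grip force is fixed at half the most. Time passes only in rows, so rows that repeat a pose let the fingers close. It gives the time, the measured TCP pose, the force and the opening at its end, in the units of the state.
- robot.get_obs(): the state, without advancing time (a new reading comes with each control period).
- snapshot(name): name is "scene" or "top" or "wrist"; returns the picture (420x560x3 uint8, red, green, blue); there is no depth.
- camera_info(name): a dict with "fx", "fy", "cx", "cy" (pixels), "cam_to_world" (4x4, takes a point from camera to world coordinates). Camera axes: x right, y down, z forward; pixel columns grow to the right and rows downward; lengths in m; the calibration is good to about 2 mm. A picture is of the moment at which its call begins: read the wrist's pose just before it. camera_info takes no time and is no camera call; for the wrist camera it gives the pose at the moment of the call.
- ticket.close_job(): hands the job in, once; it reports no verdict.
The state is a dict: "time": time; "joint_positions": joint angles; "qvel": joint speeds; "joint_torque": joint torques, N m; "tool_pos": TCP position; "ee_rot": TCP orientation; "wrist_force": force on the tool from outside, world axes, zero at the start; "wrist_torque": the same for the moment, N m; "width": finger opening in m.
Only numpy, scipy, OpenCV 4.12 (cv2) and the standard library are available. Lean on these libraries where they do the work, as an engineer would, in place of code of your own. Each camera call takes 0.05 s, during which the arm holds its last target.

### The job

Find the empty bay of the used-glass chest: press the round marks of the four flaps with the fingertips, without forcing the ones that hold firm, until you find the flap that rocks, then push that flap down wide open and leave it open for loading. Only touch and push: pick nothing up, and leave the glassware and tools around the chest where they are.

Things in the scene. Friction and masses are not known exactly. Their poses are not given: they have to be found in the camera images.
- chest: Grey chest fixed to the bench, 184 deep x 428 wide x 100 mm tall. Origin on the bench under the middle of the row of four flaps; x from the front edge (at -62) to the rear edge (+122), y along the row to flap1, z up. Flap1..4 at y +156, +52, -52, -156, flush in the flat top; rear ledge from x +52. Three bays are packed full; any one of the four is empty and its flap rocks. All look alike.
- mark1 (a point): Centre of the round push mark (30 mm dia, look only) on top of flap1, a metal plate 100 (x) by 90 (y) by 6 mm. Its pivot line (dark line along y) is 40 mm behind the mark, 25 mm before the flap's rear edge: the 75 mm front part swings down into the 84 mm deep bay, the rear part tips up by at most 23 mm. The mark moves with the flap; shut, it is 100 mm above the bench.
- flap1 (a joint): Angle of flap1, rad: 0 shut, grows as its front is pushed down, stop at 1.15. No spring: a free flap yields to about 3 to 5 N at its mark and stays where left; a blocked one stays under 0.05 (gives about 1.5 mm). Wide open is above 0.8: a 22 mm wide fingertip pushed straight down at the mark's place must go about 35 mm below the chest's top for 0.8, 45 mm for 1.0.
- mark2 (a point): Centre of the round push mark (30 mm dia, look only) on top of flap2, a metal plate 100 (x) by 90 (y) by 6 mm. Its pivot line (dark line along y) is 40 mm behind the mark, 25 mm before the flap's rear edge: the 75 mm front part swings down into the 84 mm deep bay, the rear part tips up by at most 23 mm. The mark moves with the flap; shut, it is 100 mm above the bench.
- flap2 (a joint): Angle of flap2, rad: 0 shut, grows as its front is pushed down, stop at 1.15. No spring: a free flap yields to about 3 to 5 N at its mark and stays where left; a blocked one stays under 0.05 (gives about 1.5 mm). Wide open is above 0.8: a 22 mm wide fingertip pushed straight down at the mark's place must go about 35 mm below the chest's top for 0.8, 45 mm for 1.0.
- mark3 (a point): Centre of the round push mark (30 mm dia, look only) on top of flap3, a metal plate 100 (x) by 90 (y) by 6 mm. Its pivot line (dark line along y) is 40 mm behind the mark, 25 mm before the flap's rear edge: the 75 mm front part swings down into the 84 mm deep bay, the rear part tips up by at most 23 mm. The mark moves with the flap; shut, it is 100 mm above the bench.
- flap3 (a joint): Angle of flap3, rad: 0 shut, grows as its front is pushed down, stop at 1.15. No spring: a free flap yields to about 3 to 5 N at its mark and stays where left; a blocked one stays under 0.05 (gives about 1.5 mm). Wide open is above 0.8: a 22 mm wide fingertip pushed straight down at the mark's place must go about 35 mm below the chest's top for 0.8, 45 mm for 1.0.
- mark4 (a point): Centre of the round push mark (30 mm dia, look only) on top of flap4, a metal plate 100 (x) by 90 (y) by 6 mm. Its pivot line (dark line along y) is 40 mm behind the mark, 25 mm before the flap's rear edge: the 75 mm front part swings down into the 84 mm deep bay, the rear part tips up by at most 23 mm. The mark moves with the flap; shut, it is 100 mm above the bench.
- flap4 (a joint): Angle of flap4, rad: 0 shut, grows as its front is pushed down, stop at 1.15. No spring: a free flap yields to about 3 to 5 N at its mark and stays where left; a blocked one stays under 0.05 (gives about 1.5 mm). Wide open is above 0.8: a 22 mm wide fingertip pushed straight down at the mark's place must go about 35 mm below the chest's top for 0.8, 45 mm for 1.0.
- brown_bottle: Bystander, loose: brown glass bottle, 74 dia, 145 tall, black cap (mm). Origin under its centre, at its foot.
- brown_jar: Bystander, loose: brown glass jar, 56 dia, 95 tall, black cap (mm). Origin under its centre, at its foot.
- vial: Bystander, loose: clear vial, 30 dia, 40 tall, white cap, standing on the chest's rear ledge (mm). Origin under its centre, at its foot.
- crucible: Bystander, loose: white ceramic crucible, 36 dia, 28 tall, standing on the chest's rear ledge (mm). Origin under its centre, at its foot.
- spatula: Bystander, loose: narrow steel lab spatula, 150 long, 12 wide, 6 thick, lying on the bench in front of the chest (mm). Origin under its centre, at its foot.
- dish: Bystander, loose: white ceramic dish, 60 dia, 20 tall, on the bench in front of the chest (mm). Origin under its centre, at its foot.
- beaker: Bystander, loose: glass beaker, 60 dia, 75 tall (mm). Origin under its centre, at its foot.

How it is judged:
By the outcome, as a careful person would: the job done as asked, in the order asked, and still so for the second after the job is handed in, with the robot touching nothing.
It also fails if it takes over 48 s, if anything falls off the work surface, if the arm or the gripper's body presses on something with over 40 N, if the wrist force passes 120 N, or if a joint passes its speed limit or range.

## Working session

There is one attempt and no reset: what is moved stays moved. The work goes in short steps, Python scripts to look and compute and a shell command to move; the robot and the scene stay as the last step left them, time stands still between calls to the robot, and variables do not carry over. Pictures are saved under pics/ and viewed, and the job is handed in when it is done.

```bash
mkdir -p pics; ls; python3 - <<'E'
from bench import robot,snapshot,camera_info
import cv2,numpy as np
o=robot.get_obs();print({k:np.round(v,3) for k,v in o.items()})
for n in("scene","top"):
    im=snapshot(n);cv2.imwrite(f"pics/{n}0.png",im[:,:,::-1])
    c=camera_info(n);print(n,c["fx"],c["fy"],c["cx"],c["cy"],np.round(c["cam_to_world"],4).tolist())
E
```

```text
pics
{'time': np.float64(0.0), 'joint_positions': array([ 1.041,  0.088,  1.372, -0.   ,  1.684, -0.103]), 'qvel': array([ 0.001,  0.002, -0.001, -0.001,  0.002, -0.001]), 'joint_torque': array([ 0.0000e+00, -3.4018e+01, -3.0243e+01,  7.2000e-02,  3.3000e-02,
       -0.0000e+00]), 'tool_pos': array([0.227, 0.5  , 0.204]), 'ee_rot': array([-1.571,  0.002,  1.144]), 'wrist_force': array([ 0.392,  0.26 , -0.302]), 'wrist_torque': array([ 0.034, -0.019, -0.058]), 'width': np.float64(0.094)}
scene 458.5061054599769 458.5061054599769 277.515437738613 210.1273611408043 [[-0.5483, 0.7219, -0.4222, 1.0142], [0.8362, 0.478, -0.2688, 0.2977], [0.0078, -0.5004, -0.8658, 0.9575], [0.0, 0.0, 0.0, 1.0]]
top 465.60759695155434 465.60759695155434 283.2214723210885 208.8805118051517 [[0.0287, -0.9981, 0.0537, 0.5203], [-0.9996, -0.0286, 0.0029, 0.0354], [-0.0013, -0.0538, -0.9986, 1.1986], [0.0, 0.0, 0.0, 1.0]]
```

View pics/scene0.png

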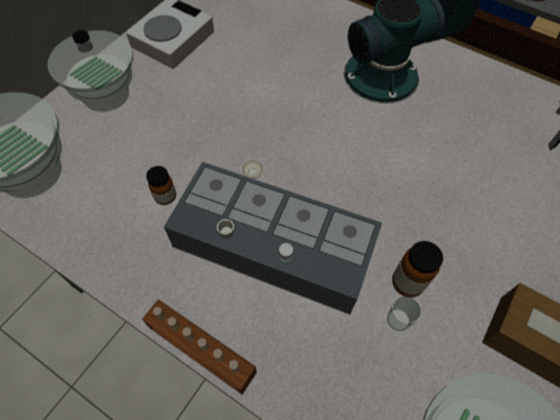

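View pics/top0.png

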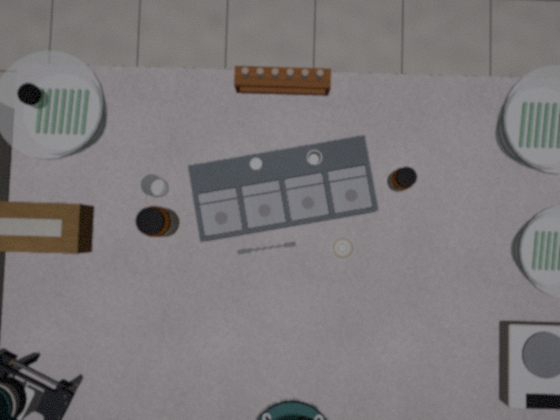

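```bash
cat >h.py <<'E'
import numpy as np,cv2
from bench import robot,snapshot,camera_info
from scipy.spatial.transform import Rotation as R
def px(n,u,v,z):
    c=camera_info(n);M=np.array(c["cam_to_world"])
    d=M[:3,:3]@[(u-c["cx"])/c["fx"],(v-c["cy"])/c["fy"],1];o=M[:3,3]
    return o+d*(z-o[2])/d[2]
def to(p):
    o=robot.get_obs();r=R.from_euler('xyz',o["ee_rot"])
    return np.round(r.inv().apply(np.array(p)-o["tool_pos"])*1000,1)
E
python3 - <<'E'
from h import *
for n,l in(("top",[(221,218),(265,211),(308,203.5),(351,196)]),("scene",[(350,231.5),(304,215.5),(259,200),(217,185)])):
    P=np.array([px(n,*p,.1) for p in l]);print(n,P.round(4).tolist(),np.arctan2(*(P[0]-P[3])[1::-1]))
for nm,p in dict(bottle=(152,221,.145),jar=(406,177,.095),vial=(256,163,.14),cruc=(314,157,.128),dish=(342,247,.02),beak=(158,187,.0)).items(): print(nm,px("top",*p).round(3))
im=cv2.imread("pics/top0.png")[120:270,130:430];cv2.imwrite("pics/c1.png",cv2.resize(im,(780,390),interpolation=3))
im=cv2.imread("pics/scene0.png")[140:320,140:440];cv2.imwrite("pics/c2.png",cv2.resize(im,(780,468),interpolation=3))
E
```

```text
top [[0.5536, 0.1848, 0.1], [0.5731, 0.0814, 0.1], [0.5937, -0.0196, 0.1], [0.6144, -0.1209, 0.1]] 1.7673467415988
scene [[0.5552, 0.1873, 0.1], [0.5758, 0.0862, 0.1], [0.597, -0.0163, 0.1], [0.6164, -0.1164, 0.1]] 1.7696198003923158
bottle [0.541 0.335 0.145]
jar [ 0.664 -0.252  0.095]
vial [0.681 0.104 0.14 ]
cruc [ 0.7   -0.029  0.128]
dish [ 0.492 -0.112  0.02 ]
beak [0.632 0.364 0.   ]
```

View pics/c1.png

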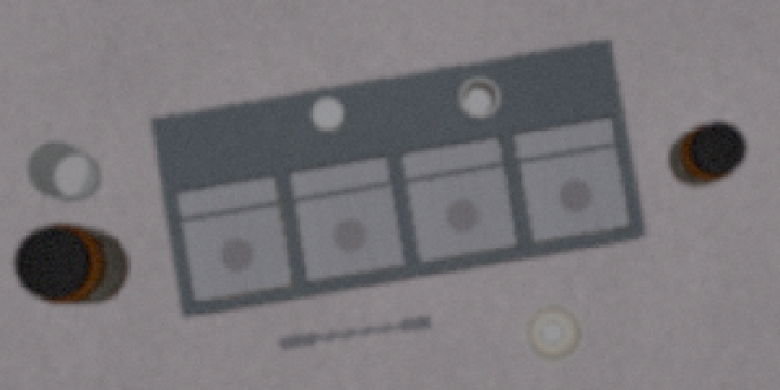

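View pics/c2.png

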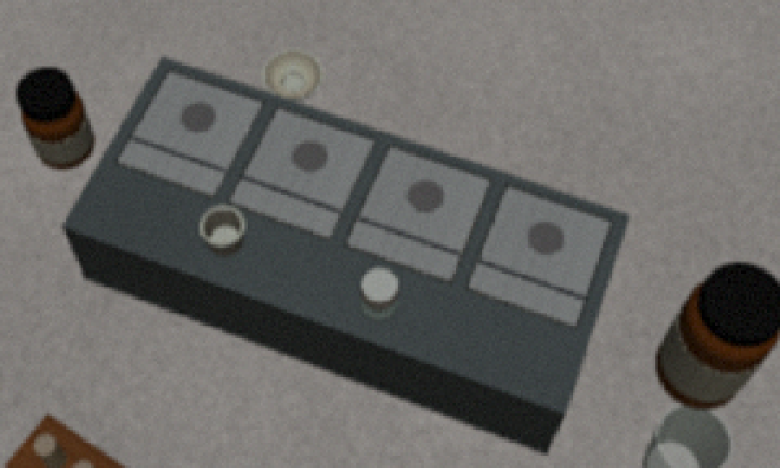

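```bash
python3 - <<'E'
from h import *
print(to([.554,.186,.17]))
E
```

```text
[-150.8   34.6 -427.4]
```

```bash
python3 -m creep '[{"slide":[-14,0,-39],"roll":-3,"grip":1},{"slide":[-28,0,-78],"roll":-6,"grip":1},{"slide":[-42,0,-117],"roll":-9,"grip":1},{"slide":[-56,0,-156],"roll":-12,"grip":1},{"slide":[-70,0,-195],"roll":-16,"grip":1},{"slide":[-84,0,-234],"roll":-20,"grip":1},{"slide":[-98,0,-273],"roll":-24,"grip":1},{"slide":[-112,0,-312],"roll":-28,"grip":1},{"slide":[-126,0,-351],"roll":-32,"grip":1},{"slide":[-139,0,-390],"roll":-36,"grip":1},{"slide":[-151,10,-427],"roll":-36,"grip":1},{"slide":[-151,34,-427],"roll":-36,"grip":1},{"slide":[-151,34,-427],"roll":-36,"grip":1},{"slide":[-151,34,-427],"roll":-36,"grip":1},{"slide":[-151,34,-427],"roll":-36,"grip":1}]'
python3 - <<'E'
from h import *
o=robot.get_obs();print({k:np.round(v,4) for k,v in o.items()});print(to([.554,.186,.1]))
cv2.imwrite("pics/s1.png",snapshot("scene")[:,:,::-1]);cv2.imwrite("pics/w1.png",snapshot("wrist")[:,:,::-1])
E
```

```text
time: 1.35
tool_pos: [0.5533, 0.1872, 0.1719]
ee_rot: [-1.571, -0.0, 1.773]
wrist_force: [-0.7, -0.4, 0.9]
width: 0.0008
{'time': np.float64(1.35), 'joint_positions': array([ 2.2890e-01,  1.7190e-01,  1.3426e+00,  4.0000e-04,  1.6273e+00,
       -1.5445e+00]), 'qvel': array([ 0.0131, -0.0198, -0.0218, -0.0036, -0.0041, -0.0015]), 'joint_torque': array([-6.03500e-01, -3.60000e+01, -2.91166e+01, -4.78000e-02,
        8.46000e-02,  8.00000e-04]), 'tool_pos': array([0.5533, 0.1872, 0.1719]), 'ee_rot': array([-1.5706e+00, -4.0000e-04,  1.7735e+00]), 'wrist_force': array([-0.7293, -0.3831,  0.8655]), 'wrist_torque': array([ 0.0294, -0.018 ,  0.0244]), 'width': np.float64(0.0008)}
[-1.3 71.9 -0.4]
```

```bash
python3 - <<'E'
import cv2,numpy as np
a=cv2.imread("pics/s1.png");b=cv2.imread("pics/w1.png")
cv2.imwrite("pics/sw1.png",cv2.resize(np.hstack([a,b]),(800,300),interpolation=3))
E
```

```text
(no output)
```

View pics/sw1.png

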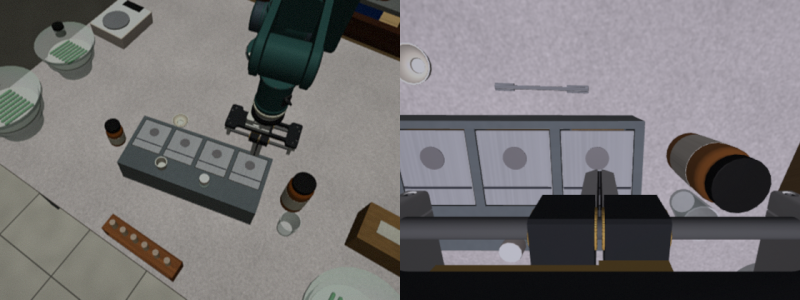

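The scene view (left) shows the shut fingers above flap1, and the wrist view (right) shows the tips over its mark at about (597,158). The bottle stands clear of the gripper. I'll lower to just above the surface.

```bash
python3 -m creep '[{"slide":[-1,30,0],"roll":0,"grip":1},{"slide":[-1,55,0],"roll":0,"grip":1},{"slide":[-1,66,0],"roll":0,"grip":1},{"slide":[-1,66,0],"roll":0,"grip":1},{"slide":[-1,66,0],"roll":0,"grip":1},{"slide":[-1,66,0],"roll":0,"grip":1},{"slide":[-1,66,0],"roll":0,"grip":1}]'
```

```text
time: 2.03
tool_pos: [0.5553, 0.186, 0.1079]
ee_rot: [-1.575, -0.0, 1.773]
wrist_force: [0.4, 0.4, -0.4]
width: 0.0003
```

```bash
python3 -m creep '[{"slide":[0,1,0],"roll":0,"grip":1},{"slide":[0,2,0],"roll":0,"grip":1},{"slide":[0,3,0],"roll":0,"grip":1},{"slide":[0,4,0],"roll":0,"grip":1},{"slide":[0,4,0],"roll":0,"grip":1},{"slide":[0,4,0],"roll":0,"grip":1}]'
```

```text
time: 2.53
tool_pos: [0.554, 0.1854, 0.1013]
ee_rot: [-1.57, -0.0, 1.772]
wrist_force: [-1.0, -0.5, 0.5]
width: 0.0003
```

```bash
python3 -m creep '[{"slide":[0,1,0],"roll":0,"grip":1},{"slide":[0,2,0],"roll":0,"grip":1},{"slide":[0,2,0],"roll":0,"grip":1},{"slide":[0,2,0],"roll":0,"grip":1}]'
```

```text
time: 2.87
tool_pos: [0.5542, 0.1855, 0.0997]
ee_rot: [-1.571, -0.0, 1.772]
wrist_force: [-0.5, 0.3, 1.5]
width: 0.0005
```

```bash
python3 -m creep '[{"slide":[0,1,0],"roll":0,"grip":1},{"slide":[0,2,0],"roll":0,"grip":1},{"slide":[0,2,0],"roll":0,"grip":1},{"slide":[0,2,0],"roll":0,"grip":1}]'
```

```text
time: 3.2
tool_pos: [0.5541, 0.1855, 0.0976]
ee_rot: [-1.571, -0.0, 1.772]
wrist_force: [-1.3, -0.7, 2.3]
width: 0.0005
```

```bash
python3 -m creep '[{"slide":[0,1,0],"roll":0,"grip":1},{"slide":[0,1,0],"roll":0,"grip":1},{"slide":[0,1,0],"roll":0,"grip":1}]'
```

```text
time: 3.45
tool_pos: [0.5541, 0.1855, 0.0965]
ee_rot: [-1.571, -0.0, 1.772]
wrist_force: [-1.5, -0.3, 3.3]
width: 0.0005
```

```bash
python3 -m creep '[{"slide":[0,1,0],"roll":0,"grip":1},{"slide":[0,2,0],"roll":0,"grip":1},{"slide":[0,2,0],"roll":0,"grip":1}]'
```

```text
time: 3.7
tool_pos: [0.5542, 0.1855, 0.0943]
ee_rot: [-1.571, -0.0, 1.772]
wrist_force: [-0.4, 0.5, 1.5]
width: 0.0004
```

```bash
python3 -m creep '[{"slide":[0,1,0],"roll":0,"grip":1},{"slide":[0,2,0],"roll":0,"grip":1},{"slide":[0,2,0],"roll":0,"grip":1}]'
```

```text
time: 3.95
tool_pos: [0.5543, 0.1855, 0.0924]
ee_rot: [-1.571, -0.0, 1.772]
wrist_force: [-0.2, 0.6, 2.1]
width: 0.0003
```

Flap1 yields about 8 mm under roughly 2 N, so it's the free one. I'll push it open slowly.

```bash
python3 -m creep '[{"slide":[0,2,0],"roll":0,"grip":1},{"slide":[0,4,0],"roll":0,"grip":1},{"slide":[0,6,0],"roll":0,"grip":1},{"slide":[0,8,0],"roll":0,"grip":1},{"slide":[0,10,0],"roll":0,"grip":1},{"slide":[0,12,0],"roll":0,"grip":1},{"slide":[0,14,0],"roll":0,"grip":1},{"slide":[0,16,0],"roll":0,"grip":1},{"slide":[0,16,0],"roll":0,"grip":1}]'
```

```text
time: 4.7
tool_pos: [0.5533, 0.1854, 0.0755]
ee_rot: [-1.569, -0.0, 1.772]
wrist_force: [0.9, 0.3, 2.1]
width: 0.0007
```

```bash
python3 - <<'E'
from h import *
cv2.imwrite("pics/s2.png",cv2.resize(snapshot("scene")[130:310,160:460,::-1],(780,468),interpolation=3))
E
```

```text
(no output)
```

View pics/s2.png

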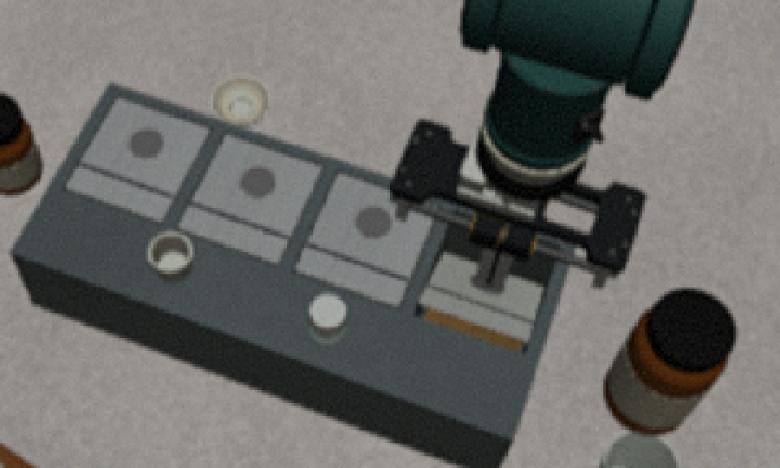

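The enlarged view shows flap1 tilting, with its rear edge raised at about (470,330) and the dark bay at (475,240). The gripper is clear of the vial (325,315) and the bottle (670,360). I'll keep pushing.

```bash
python3 -m creep '[{"slide":[0,2,0],"roll":0,"grip":1},{"slide":[0,4,0],"roll":0,"grip":1},{"slide":[0,6,0],"roll":0,"grip":1},{"slide":[0,8,0],"roll":0,"grip":1},{"slide":[0,10,0],"roll":0,"grip":1},{"slide":[0,12,0],"roll":0,"grip":1},{"slide":[0,14,0],"roll":0,"grip":1},{"slide":[0,14,0],"roll":0,"grip":1}]'
```

```text
time: 5.42
tool_pos: [0.5535, 0.1854, 0.0616]
ee_rot: [-1.569, -0.0, 1.772]
wrist_force: [-0.9, -0.5, 2.1]
width: 0.0007
```

```bash
python3 -m creep '[{"slide":[0,2,0],"roll":0,"grip":1},{"slide":[0,4,0],"roll":0,"grip":1},{"slide":[0,6,0],"roll":0,"grip":1},{"slide":[0,7,0],"roll":0,"grip":1},{"slide":[0,7,0],"roll":0,"grip":1},{"slide":[0,7,0],"roll":0,"grip":1}]'
```

```text
time: 5.92
tool_pos: [0.5538, 0.1854, 0.0551]
ee_rot: [-1.57, -0.0, 1.772]
wrist_force: [-1.2, -0.0, 1.0]
width: 0.0002
```

```bash
python3 -m creep '[{"slide":[0,-5,0],"roll":0,"grip":1},{"slide":[0,-20,0],"roll":0,"grip":1},{"slide":[0,-45,0],"roll":0,"grip":1},{"slide":[0,-75,0],"roll":0,"grip":1},{"slide":[0,-110,0],"roll":0,"grip":1},{"slide":[0,-145,0],"roll":0,"grip":1},{"slide":[0,-145,40],"roll":0,"grip":1},{"slide":[0,-145,80],"roll":0,"grip":1},{"slide":[0,-145,120],"roll":0,"grip":1},{"slide":[0,-145,160],"roll":0,"grip":1},{"slide":[0,-145,160],"roll":0,"grip":1},{"slide":[0,-145,160],"roll":0,"grip":1},{"slide":[0,-145,160],"roll":0,"grip":1}]'
python3 - <<'E'
from h import *
a=snapshot("scene")[130:310,160:460,::-1];b=snapshot("top")[120:270,130:430,::-1]
cv2.imwrite("pics/f.png",np.vstack([cv2.resize(a,(500,300),interpolation=3),cv2.resize(b,(500,250),interpolation=3)]))
E
```

```text
time: 7.0
tool_pos: [0.398, 0.1536, 0.2012]
ee_rot: [-1.573, -0.0, 1.772]
wrist_force: [0.1, 0.7, 0.2]
width: 0.0002
```

View pics/f.png

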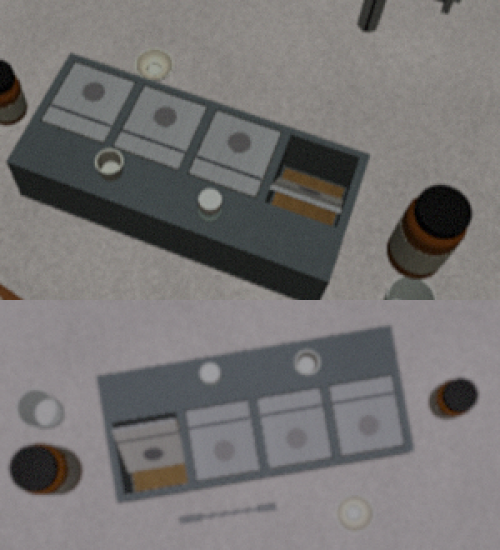

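Flap1 is tipped deep into the bay, and the other three lie flat. I'll work out the angle from where the mark and the edges appear in the two views.

```bash
python3 - <<'E'
from h import *
m=np.array([.554,.186,.1]);a=.1995;x=np.array([np.cos(a),np.sin(a),0]);z=np.array([0,0,1])
def proj(n,P):
    c=camera_info(n);M=np.linalg.inv(np.array(c["cam_to_world"]));q=M[:3,:3]@P+M[:3,3];return np.round([c["fx"]*q[0]/q[2]+c["cx"],c["fy"]*q[1]/q[2]+c["cy"]],1)
pv=m+.04*x
for t in(.6,.7,.8,.9,1,1.1,1.15):
    f=lambda s:pv-s*(np.cos(t)*x+np.sin(t)*z)
    print(t,"top mark",proj("top",f(.04)),"front",proj("top",f(.075)),"rear",proj("top",f(-.025)),"scene mark",proj("scene",f(.04)),"rear",proj("scene",f(-.025)))
a=snapshot("scene")[185:285,310:390,::-1];b=snapshot("top")[175:245,190:255,::-1]
cv2.imwrite("pics/g.png",np.hstack([cv2.resize(a,(400,500),interpolation=3),cv2.resize(b[:,:],(400,431),interpolation=3) if 0 else cv2.copyMakeBorder(cv2.resize(b,(390,420),interpolation=3),0,80,0,0,0)]))
E
```

```text
0.6 top mark [221.3 215.3] front [224.3 227.2] rear [215.4 192. ] scene mark [347.2 238.3] rear [341.8 252.3]
0.7 top mark [221.3 214.3] front [224.3 225.4] rear [215.4 192.6] scene mark [346.7 239.9] rear [342.1 251.2]
0.8 top mark [221.3 213.3] front [224.2 223.4] rear [215.4 193.3] scene mark [346.1 241.6] rear [342.5 250.1]
0.9 top mark [221.2 212.1] front [224.1 221.2] rear [215.5 194. ] scene mark [345.5 243.3] rear [342.9 249. ]
1 top mark [221.1 210.8] front [224.  218.9] rear [215.5 194.8] scene mark [344.9 245. ] rear [343.3 247.8]
1.1 top mark [221.  209.5] front [223.7 216.4] rear [215.6 195.7] scene mark [344.3 246.8] rear [343.7 246.7]
1.15 top mark [220.9 208.8] front [223.6 215.1] rear [215.6 196.1] scene mark [344.  247.6] rear [343.9 246.1]
```

View pics/g.png

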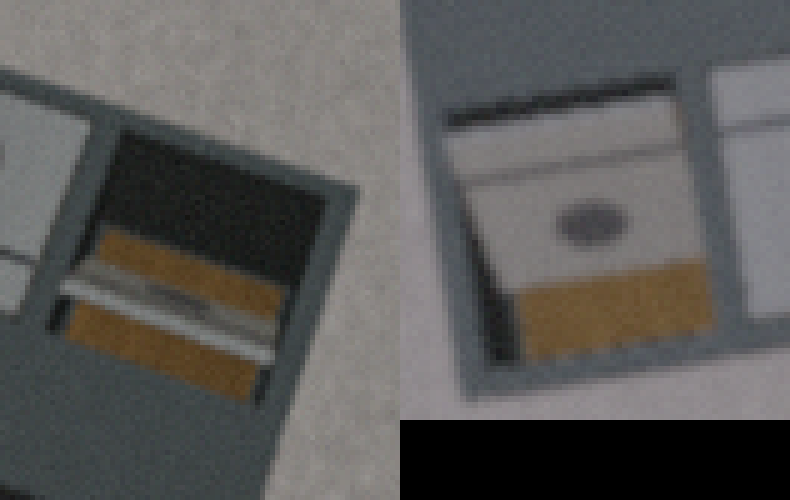

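```bash
python3 - <<'E'
from bench import ticket
print(ticket.close_job())
E
```

```text
the job is handed in; nothing more can be done
None
```

The empty bay is under flap1, the one nearest the brown bottle. I pushed that flap wide open, left it open and handed the job in at about 7 s.

- **Finding it:** flap1 was the first mark I pressed. It gave way by about 8 mm under 2–3 N, so I did not press the other three.
- **Opening it:** I pushed at the mark to 45 mm below the chest's top, with wrist force staying under about 4 N. Then I lifted straight up and backed the arm away.
- **Last checks:** the overhead picture puts the flap at about 0.9 rad (mark and front edge), or 1.0 from its rear edge. The scene camera gives about 1.0, as does the 45 mm push depth. One pixel is worth about 0.1 rad, so these readings agree, and all are above the 0.8 limit.
- **Surroundings:** the other flaps look flat. The glassware, dish and spatula look unmoved in the last pictures, judged by eye only.

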